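Register a bar and rock the locating block out of its jig

TASK

Push the brass bar along its channel in the jig until its end is fully up against the locating block. Then take hold of the block by its neck and rock it side to side, towards one keeper and then the other, until it has itself pushed both stiff keepers back and is free; do not wrench it straight up against them. Lift it straight up and finish while still holding it upright over its seat, just clear of the keepers (underside about 2 cm above their tops), with the bar left where it was registered; touch only the bar and the block, and leave the hammer, jar and disc nearby alone.

Things in the scene. Friction and masses are not known exactly. Their poses are not given: they have to be found in the camera images.
- jig: Dark steel base plate 180 x 124 x 10 mm, screwed down, origin at the centre of its underside, z up. Its x axis runs along the bar channel towards the block's seat; y is across. The channel is formed by two rails 6 mm high above the plate, 18 mm apart inside, from x = -54 to +34 mm.
- seat (a point): Centre of the block's seat, on the plate's top surface (jig x = +50 mm, y = 0, z = 10 mm), axes as the jig's. Lips 6 mm high leave the block 1 mm of play on every side. Steel keepers stand on its +y and -y sides, 52.5 mm high above the plate, 24 mm wide along x. Nothing tall stands on its +x and -x sides.
- block: Aluminium block, 0.25 kg, in the seat; origin at the centre of its underside, axes as the jig's. Body 30 (x) x 34 (y) x 40 mm high, then a neck 30 (x) x 24 (y) mm up to 86 mm: grip the neck across x at about 70 mm height. Tilted about its x axis on a lower y edge it pushes the keeper on that side outward; about 0.17 rad opens it some 8 mm.
- bar: Brass bar 70 (x) x 16 (y) x 16 mm, 0.14 kg, lying in the channel on the plate, 25 to 45 mm short of the block; origin at the centre of its underside. Registered against the block its origin lies at jig x = 0 (50 mm from the seat's centre), give or take 1 mm. It stands 10 mm above the rails.
- keeper_left (a joint): Outward travel in m of the +y keeper: 0 = right in, 0.014 = fully back. It slides stiffly (about 4 N) and stays where pushed. Its face stands 17.5 mm from the seat's centre line; its nose, 44.5 to 52.5 mm above the plate, reaches in to 13 mm, 4 mm over the block's shoulder and 4.5 mm above it; the block is clear of it from about 0.004.
- keeper_right (a joint): The same for the keeper on the jig's -y side (it moves to -y).
- hammer: Small hammer 134 mm long, 17 mm high, wooden handle: leave alone. Origin under its middle.
- jar: Small paste jar with a cap, 33 mm across, 62 mm high: leave alone. Origin under its middle.
- disc: Flat turned wooden disc, 62 mm across, 9 mm high: leave alone. Origin under its middle.

How it is judged:
By the outcome, as a careful person would: the job done as asked, in the order asked, and still so for the second after the job is handed in, while the arm keeps its last pose, push and grip.
It also fails if it takes over 42 s, if anything falls off the work surface, if the arm or the gripper's body presses on something with over 40 N, if the wrist force passes 120 N, or if a joint passes its speed limit or range.

ROBOT

A 6-joint arm with a two-finger parallel gripper is mounted at the origin on a cart in front of the work surface, level with it; the furniture and walls round the work are solid. World frame = base frame: x ahead of the robot, y to its left, z up, the work surface at z = 0. Lengths are in mm, angles in rad, forces in N, time in s.
With the tool pointing down it reaches from about 375 to 975 mm from the base axis. Payload 3.8 kg.
Tool frame: the origin (TCP) lies at the very end of the fingers, on their centre line; the grasp point (between the pads) lies 19 mm behind it; z points along the fingers, y is the line along which they close (so a half turn about z gives the same grasp; the last joint's range is limited). The gripper opens to 85 mm and grips with 20 to 120 N. Pads are 22 mm wide; open, the fingers measure 114 mm over their backs; the gripper's body (76 mm by 85 mm) begins 54 mm behind the grasp point. The pads swing forward as they close: fully open they stand 13 mm farther back than shut.
Start: joints at [-0.037, 0.264, 1.604, -0, 1.274, -0.037], TCP at [674.995, -0.002, 231.28] pointing down, gripper open.
Joint ranges: [-2.63, 2.63], [-0.94, 2.18], [0.31, 2.57], [-1.31, 4.45], [0, 2.66], [-2.55, 2.55]. Speed limits (rad/s): [2.57, 2.57, 3.14, 3.14, 3.14, 3.14].

INTERFACE

Orientations are given as a rotation vector (axis times angle).
In Python, from cell import r gives the robot as it stands.
- The arm moves only by the shell command python3 -m crank 'ROWS' [FORCE]. ROWS is text: rows parted by semicolons, each of 5 numbers parted by spaces: the shift along the tool's x, y, z in mm, then the turn about the tool's z in rad, then the opening, from 0 (shut) to 1 (fully open). A call has 1 to 20 rows; each row shifts and turns the commanded pose from where the row before left it, along the tool's axes as they then stand; what a row does not reach is not made up. A row lasts 1/10 s, in which the tool goes at most 50 mm and 8.59 degrees, less where a joint would pass 70% of its speed; a pose out of reach is approached as far as the arm can. A call is refused whole if a number of a shift passes 50 or a number of a turn 0.15, either way. A call with a gripper value outside its range is refused whole. The fingers move at their own pace and stop on an object; FORCE is the grip in N (left out, the last holds). Time passes only in rows, so rows that do not move let the fingers close. It gives the time, the measured TCP pose, the force, the opening and the grip force at its end, in the units of the state.
- r.observe(): the state, without advancing time (a new reading comes with each control period).
- r.camera(name): name is "scene" or "side" or "wrist"; returns (picture, depth): 480x640x3 uint8, red, green, blue; 480x640 float32, mm along the optical axis (not along the pixel's ray), 0 where there is no reading.
- r.camera_params(name): a dict with "mtx" (3x3 intrinsics, pixels), "dist_coeffs" ([k1, k2, p1, p2, k3] as OpenCV has them; the pictures are not rectified), "extrinsics" (4x4, takes a point from camera to world coordinates). Camera axes: x right, y up, looking along -z (the intrinsics and any distortion apply to the point x, -y, -z); pixel columns grow to the right and rows downward; lengths in mm; the calibration is good to about 2 mm. A picture is of the moment at which its call begins: read the wrist's pose just before it. camera_params takes no time and is no camera call; for the wrist camera it gives the pose at the moment of the call.
- r.sign_off(): hands the job in; it is judged then, once.
The state is a dict: "time_s": time; "joint_pos": joint angles; "joint_velocities": joint speeds; "effort": joint torques, N m; "tcp_pos": TCP position; "tcp_rot": TCP orientation; "force": force on the tool from outside, world axes, zero at the start; "moment": the same for the moment, N m; "finger_gap": finger opening in mm; "grip_force": force on a finger pad.
Only numpy, scipy, OpenCV 4.12 (cv2) and the standard library are available. Lean on these libraries where they do the work, as an engineer would, in place of code of your own. Each camera call takes 0.05 s, during which the arm holds its last target. There are 200 camera calls.

## Working session

There is one attempt and no reset: what is moved stays moved. The work goes in short steps, Python scripts to look and compute and a shell command to move; the robot and the scene stay as the last step left them, time stands still between calls to the robot, and variables do not carry over. Pictures are saved under pics/ and viewed, at most 15 in all, crops included, and the job is handed in when it is done.

```bash
ls; mkdir -p pics; python3 - <<'E'
from cell import r
import cv2,numpy as np
s=r.observe(); print(s['tcp_pos'],s['tcp_rot'],s['finger_gap'],s['time_s'])
for n in ["scene","side","wrist"]:
    p=r.camera_params(n); im,d=r.camera(n)
    np.savez(f'pics/{n}0.npz',im=im,d=d,**{k:np.array(v) for k,v in p.items()})
    cv2.imwrite(f'pics/{n}0.png',im[:,:,::-1]); print(n,np.round(p['extrinsics'],3).tolist(),p['mtx'],p['dist_coeffs'])
a=cv2.imread('pics/scene0.png');b=cv2.imread('pics/wrist0.png')
E
```

```text
pics
[6.74270283e+02 2.40022940e-02 2.29928055e+02] [-2.22022612 -2.220317    0.00243054] 85.58191862216007 0.0
scene [[-0.485, 0.463, -0.741, -181.79], [-0.874, -0.236, 0.425, 739.709], [0.022, 0.854, 0.52, 588.761], [0.0, 0.0, 0.0, 1.0]] [[554.65195598   0.         309.79933267]
 [  0.         554.65195598 243.69155156]
 [  0.           0.           1.        ]] [-0.08658474  0.          0.          0.          0.        ]
side [[0.961, 0.17, -0.219, 387.065], [-0.276, 0.642, -0.715, -353.449], [0.019, 0.748, 0.664, 657.488], [0.0, 0.0, 0.0, 1.0]] [[468.07975255   0.         326.90779754]
 [  0.         468.07975255 233.21759301]
 [  0.           0.           1.        ]] [0.00594367 0.         0.         0.         0.        ]
wrist [[1.0, 0.001, 0.002, 675.341], [-0.001, 0.965, 0.262, 66.056], [-0.002, -0.262, 0.965, 372.933], [0.0, 0.0, 0.0, 1.0]] [[338.06406357   0.         320.11598945]
 [  0.         338.06406357 240.38765607]
 [  0.           0.           1.        ]] [-0.01086906  0.          0.          0.          0.        ]
```

View pics/scene0.png

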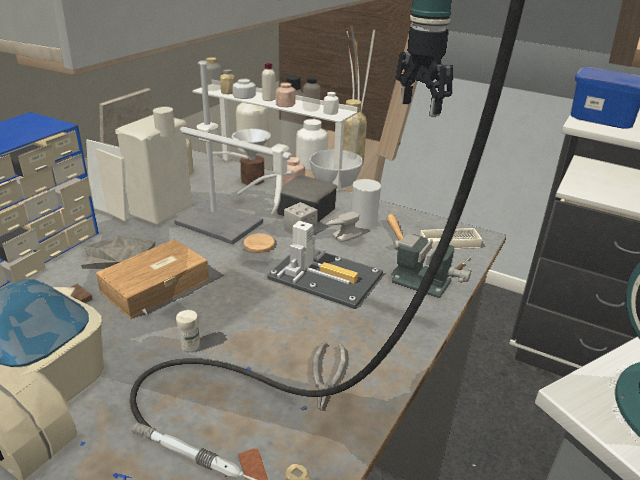

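View pics/wrist0.png

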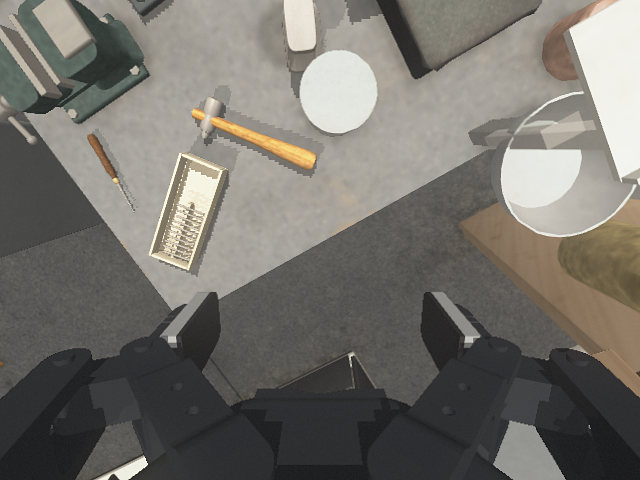

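The scene view shows the jig at about (325,275), with the yellow bar at (338,272) and the block and keepers at (302,248). The wrist view shows only the bench to the -y side of the jig: the hammer at (255,135) and the vise.

```bash
cat > h.py <<'E'
import numpy as np,cv2
def load(f):
    z=np.load(f); return z['im'],z['d'],z['mtx'],z['dist_coeffs'],z['extrinsics']
def cloud(f):
    im,d,K,D,E=load(f); h,w=d.shape
    uv=np.stack(np.meshgrid(np.arange(w),np.arange(h)),-1).reshape(-1,1,2).astype(float)
    n=cv2.undistortPoints(uv,K,D).reshape(-1,2); z=d.reshape(-1)
    P=np.c_[n[:,0]*z,-n[:,1]*z,-z]@E[:3,:3].T+E[:3,3]
    P[z==0]=np.nan
    return P.reshape(h,w,3)
def ray(f,uv,zp):
    im,d,K,D,E=load(f)
    n=cv2.undistortPoints(np.array(uv,float).reshape(-1,1,2),K,D).reshape(-1,2)
    v=np.c_[n[:,0],-n[:,1],-np.ones(len(n))]@E[:3,:3].T
    return E[:3,3]+v*((zp-E[2,3])/v[:,2])[:,None]
def proj(f,P):
    im,d,K,D,E=load(f); q=(np.atleast_2d(P)-E[:3,3])@E[:3,:3]
    q=q*[1,-1,-1]; return cv2.projectPoints(q,np.zeros(3),np.zeros(3),K,D)[0].reshape(-1,2)
E
python3 - <<'E'
from h import *
f='pics/scene0.npz'; im=load(f)[0]; P=cloud(f)
hsv=cv2.cvtColor(im,cv2.COLOR_RGB2HSV)
m=cv2.inRange(hsv,(18,110,120),(35,255,255)); m[:255]=0;m[290:]=0;m[:,:310]=0;m[:,365:]=0
m[:]=m
q=P[m>0]; print(len(q),np.nanmedian(q,0),np.nanpercentile(q,[5,95],axis=0))
print(P[232,303],P[225,300],P[280,290],P[240,260],P[330,190], P[225,398])
cv2.imwrite('pics/c.png',cv2.resize(im[205:310,230:410,::-1],None,fx=4,fy=4,interpolation=cv2.INTER_CUBIC))
E
```

```text
372 [515.12558235 277.83625731  24.71470461] [[489.73232277 258.39126564  14.85204678]
 [544.83026584 297.17988357  27.25072074]]
[572.70913379 322.18301436  88.604995  ] [585.19298807 321.72730444  96.64237723] [548.85058665 360.49064211  10.61866053] [700.95977796 350.18699332  10.89068953] [458.98623218 576.02702834  44.13589735] [619.56295797  65.31970144  14.24592415]
```

View pics/c.png

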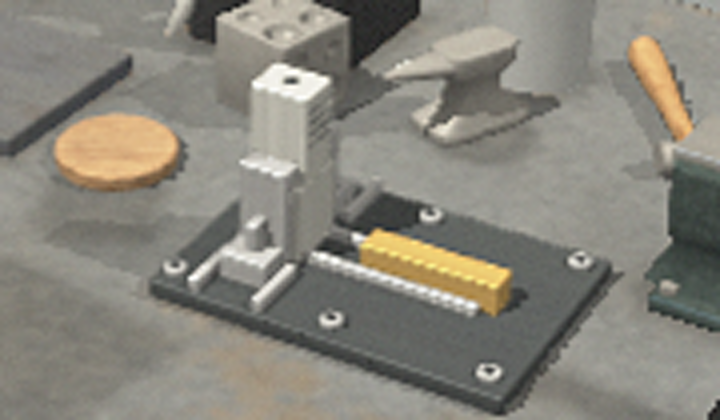

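View pics/side0.png

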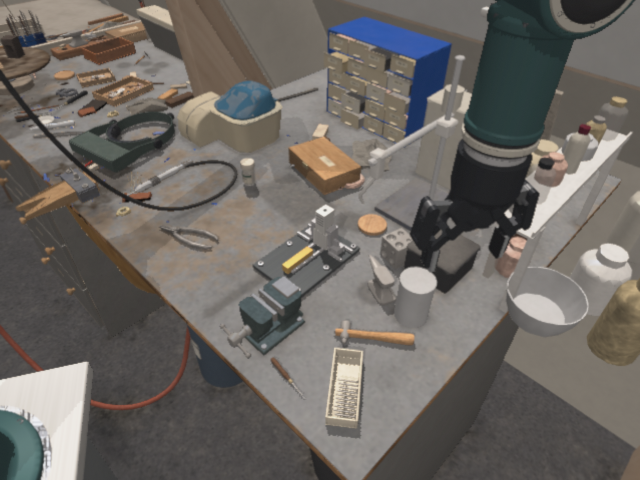

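The crop shows the disc at the left, the block between its keepers, and the bar short of the block. The side view (block at (323,212), bar at (298,260)) agrees with this and shows a stand with a horizontal white arm at about (410,140). Next I check the clearances and get a rough jig pose.

```bash
python3 - <<'E'
from h import *
f='pics/scene0.npz'; im=load(f)[0]; P=cloud(f)
hsv=cv2.cvtColor(im,cv2.COLOR_RGB2HSV)
m=cv2.inRange(hsv,(18,110,120),(35,255,255)); m[:255]=0;m[290:]=0;m[:,:310]=0;m[:,365:]=0
q=P[m>0]; t=q[(q[:,2]>23)][:,:2]
c,sz,a=cv2.minAreaRect(t.astype(np.float32)); print('bar',c,sz,a)
# plate by height
for g in ['pics/scene0.npz','pics/side0.npz']:
    Q=cloud(g); I=load(g)[0]
    near=(np.hypot(Q[...,0]-545,Q[...,1]-300)<130)&(abs(Q[...,2]-10)<5)&(I.max(-1)<95)
    k=cv2.morphologyEx(near.astype(np.uint8),cv2.MORPH_OPEN,np.ones((3,3)))
    k=(cv2.connectedComponentsWithStats(k)); i=1+np.argmax(k[2][1:,4]); t=Q[k[1]==i]
    print(g,len(t),cv2.minAreaRect(t[:,:2].astype(np.float32)),np.median(t[:,2]))
    far=(np.hypot(Q[...,0]-560,Q[...,1]-310)<330)&(Q[...,2]>60)
    t=Q[far]; b=np.round(t/40).astype(int)
    d={}
    for x,y,z in b: d.setdefault((x*40,y*40),[]).append(z*40)
    print({k:(min(v),max(v)) for k,v in sorted(d.items()) if len(v)>4})
E
```

```text
bar (519.765869140625, 276.0880126953125) (68.30765533447266, 20.406190872192383) 31.667255401611328
pics/scene0.npz 120 ((583.54150390625, 265.43048095703125), (32.5267333984375, 33.6676025390625), 58.52635955810547) 10.011732827641367
{(np.int64(400), np.int64(120)): (np.int64(80), np.int64(80)), (np.int64(400), np.int64(160)): (np.int64(80), np.int64(80)), (np.int64(440), np.int64(120)): (np.int64(80), np.int64(80)), (np.int64(440), np.int64(160)): (np.int64(80), np.int64(80)), (np.int64(440), np.int64(200)): (np.int64(80), np.int64(80)), (np.int64(440), np.int64(560)): (np.int64(80), np.int64(80)), (np.int64(480), np.int64(120)): (np.int64(80), np.int64(80)), (np.int64(480), np.int64(160)): (np.int64(80), np.int64(80)), (np.int64(480), np.int64(200)): (np.int64(80), np.int64(80)), (np.int64(480), np.int64(560)): (np.int64(80), np.int64(80)), (np.int64(480), np.int64(600)): (np.int64(80), np.int64(80)), (np.int64(560), np.int64(320)): (np.int64(80), np.int64(80)), (np.int64(560), np.int64(360)): (np.int64(80), np.int64(80)), (np.int64(600), np.int64(0)): (np.int64(240), np.int64(3
[... 7757 characters left out ...]
), (np.int64(800), np.int64(360)): (np.int64(200), np.int64(400)), (np.int64(800), np.int64(400)): (np.int64(200), np.int64(200)), (np.int64(840), np.int64(120)): (np.int64(200), np.int64(200)), (np.int64(840), np.int64(160)): (np.int64(80), np.int64(80)), (np.int64(840), np.int64(200)): (np.int64(80), np.int64(80)), (np.int64(840), np.int64(280)): (np.int64(400), np.int64(400)), (np.int64(840), np.int64(320)): (np.int64(400), np.int64(400)), (np.int64(840), np.int64(360)): (np.int64(200), np.int64(200)), (np.int64(840), np.int64(400)): (np.int64(80), np.int64(360)), (np.int64(880), np.int64(360)): (np.int64(200), np.int64(200)), (np.int64(880), np.int64(400)): (np.int64(80), np.int64(320))}
```

```bash
python3 -m crank '20 -9 2 0 1;42 -18 3 0 1;42 -18 3 0 1;42 -18 3 0 1;42 -18 3 0 1;42 -18 3 0 1;35 -15 3 0 1;25 -10 0 0 1;5 -3 0 -0.1 1;0 0 0 -0.15 1;0 0 0 -0.15 1;0 0 0 -0.15 1;0 0 0 0 1;0 0 0 0 1' 
python3 - <<'E'
from h import *
from cell import r
s=r.observe(); print(s['tcp_pos'],s['tcp_rot'],s['time_s'],s['force'])
n='wrist';p=r.camera_params(n); im,d=r.camera(n)
np.savez(f'pics/w1.npz',im=im,d=d,**{k:np.array(v) for k,v in p.items()}); cv2.imwrite('pics/w1.png',im[:,:,::-1])
for g in ['pics/scene0.npz','pics/side0.npz']:
    Q=cloud(g).reshape(-1,3); t=Q[(np.abs(Q[:,0]-690)<50)&(np.abs(Q[:,1]-320)<40)&(Q[:,2]>60)]
    print(len(t),t.min(0),t.max(0)); t=t[t[:,0]<680]; print(len(t) and (t.min(0),t.max(0)))
E
```

```text
time_s: 1.55
tcp_pos: [547.3, 295.4, 211.1]
tcp_rot: [-1.539, -2.738, 0.0]
force: [-0.1, 0.3, 1.3]
finger_gap: 85.5
grip_force: 0.0
[547.26361387 295.43213621 211.05120283] [-1.53870425e+00 -2.73838275e+00  4.18509253e-04] 1.55 [-0.05880029  0.32167605  1.29472476]
822 [654.29643255 299.90412298  84.65962953] [739.36568441 355.28993776 215.62196358]
(array([654.29643255, 299.90412298,  84.65962953]), array([679.97312917, 340.04153433, 215.29143487]))
705 [657.81007561 297.52429367  81.92856056] [739.97926472 351.23602941 215.46581025]
(array([657.81007561, 298.82752958,  81.92856056]), array([679.96766131, 337.28243094, 215.01608653]))
```

View pics/w1.png

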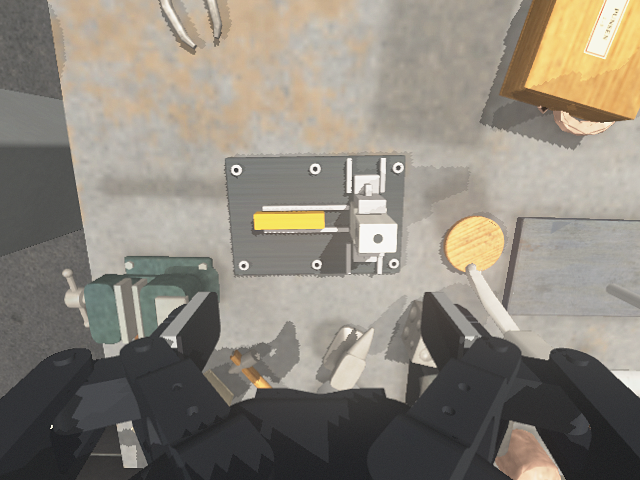

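The wrist view shows the whole jig. The plate corners are near (226,157), (406,153), (400,272) and (234,276), the bar is at (290,221), the neck top at (378,238) and the disc at (475,243).

```bash
cat > m.py <<'E'
from h import *
import sys
f=sys.argv[1]; im=load(f)[0]; P=cloud(f)
# plate: all points 6..115 mm high near -> dark plate top
hsv=cv2.cvtColor(im,cv2.COLOR_RGB2HSV)
m=cv2.inRange(hsv,(15,120,120),(35,255,255))
n,l,st,c=cv2.connectedComponentsWithStats(m)
C0=np.array([550,297])
def blob(mask,lo,hi,maxd=120):
    k=mask&(P[...,2]>lo)&(P[...,2]<hi)&(np.hypot(P[...,0]-C0[0],P[...,1]-C0[1])<maxd)
    n,l,st,c=cv2.connectedComponentsWithStats(k.astype(np.uint8)); i=1+np.argmax(st[1:,4]); return (l==i).astype(np.uint8)
def rect(mask,z):
    ct=max(cv2.findContours(mask,cv2.RETR_EXTERNAL,cv2.CHAIN_APPROX_NONE)[0],key=cv2.contourArea)
    W=ray(f,ct.reshape(-1,2),z)[:,:2]
    (c,s,a)=cv2.minAreaRect(W.astype(np.float32)); a=np.deg2rad(a)
    while a>1.2:a-=np.pi/2
    while a<-.3:a+=np.pi/2
    return np.array(c),np.array(s),a
pl=blob((P[...,2]<2000),5,120)
h=P[pl>0]; print('plate z med',np.median(h[:,2]))
c,s,a=rect(pl,10); print('plate(outline, neck excluded?)',c,s,a)
k=blob(m>0,18,34); cb,sb,ab=rect(k,26); print('bar',cb,sb,ab,'z',np.median(P[k>0][:,2]))
t=blob(im.min(-1)>0,92,102); ct,s2,at=rect(t,96); print('neck top',ct,s2,at,'z',np.median(P[t>0][:,2]))
# screws
g=(cv2.inRange(hsv,(0,0,150),(180,70,255))); n,l,st,cc=cv2.connectedComponentsWithStats(g)
S=[cc[i] for i in range(1,n) if 15<st[i,4]<160 and st[i,2]<16 and st[i,3]<16 and np.hypot(*(P[int(cc[i][1]),int(cc[i][0])][:2]-C0))<120]
W=ray(f,S,12)[:,:2]; print('screws',np.round(np.c_[S,W],1).tolist())
print('tip',np.round(W.mean(0),1))
E
python3 m.py pics/w1.npz
```

```text
plate z med 10.748259738973843
plate(outline, neck excluded?) [545.49499512 290.55847168] [179.2706604  124.08624268] 0.5595780819252694
bar [522.64282227 276.89599609] [69.49127197 17.16487503] 0.5457163950304342 z 26.25876557023787
neck top [587.15161133 317.59518433] [30.32122231 24.45528603] 0.5457794120797282 z 96.21564605599283
screws [[314.9, 168.4, 518.8, 332.9], [397.8, 167.2, 588.3, 376.5], [236.0, 169.7, 452.4, 291.2], [316.5, 263.9, 571.8, 248.0], [243.3, 264.8, 505.4, 206.5]]
tip [527.3 291. ]
```

```bash
python3 - <<'E'
from h import *
C=np.array([545.5,290.6]);a=.56;R=np.array([[np.cos(a),np.sin(a)],[-np.sin(a),np.cos(a)]])
for f in ['scene0','side0','w1']:
    P=cloud(f'pics/{f}.npz').reshape(-1,3); j=(P[:,:2]-C)@R.T
    k=(j[:,0]<-30)&(j[:,0]>-170)&(abs(j[:,1])<110)&(P[:,2]>14)&(P[:,2]<140)
    q=np.c_[j,P[:,2]][k]; q=q[~((abs(q[:,1])<13)&(q[:,0]>-70))]
    for lo,hi in [(14,40),(40,70),(70,140)]:
        t=q[(q[:,2]>lo)&(q[:,2]<hi)]; print(f,lo,len(t),np.round(np.c_[t.min(0),t.max(0)],0).tolist() if len(t) else '')
E
```

```text
scene0 14 379 [[-170.0, -31.0], [-90.0, 59.0], [14.0, 40.0]]
scene0 40 361 [[-167.0, -119.0], [-100.0, -40.0], [40.0, 70.0]]
scene0 70 580 [[-168.0, -117.0], [-104.0, -40.0], [70.0, 86.0]]
side0 14 231 [[-170.0, -30.0], [-102.0, 51.0], [14.0, 40.0]]
side0 40 283 [[-166.0, -124.0], [-104.0, -43.0], [40.0, 70.0]]
side0 70 935 [[-167.0, -117.0], [-104.0, -42.0], [70.0, 86.0]]
w1 14 626 [[-170.0, -31.0], [-78.0, 54.0], [14.0, 39.0]]
w1 40 579 [[-163.0, -115.0], [-67.0, -44.0], [40.0, 70.0]]
w1 70 2105 [[-165.0, -114.0], [-96.0, -44.0], [70.0, 85.0]]
```

```bash
python3 -m crank '-3 -20 10 -0.013 0;0 -36 30 0 0;0 -36 40 0 0;0 0 40 0 0;0 0 30 0 0;0 0 20 0 0;0 0 12 0 0;0 0 5 0 0;0 0 3 0 0;0 0 0 0 0;0 0 0 0 0;0 0 0 0 0;0 0 0 0 0' 30
python3 - <<'E'
from h import *
from cell import r
n='scene';p=r.camera_params(n); im,d=r.camera(n)
np.savez(f'pics/s2.npz',im=im,d=d,**{k:np.array(v) for k,v in p.items()})
x=im[200:310,230:410,::-1]
cv2.imwrite('pics/s2.png',cv2.resize(x,None,fx=4,fy=4,interpolation=cv2.INTER_CUBIC))
E
```

```text
time_s: 2.9
tcp_pos: [474.3, 245.2, 24.8]
tcp_rot: [1.517, 2.75, 0.002]
force: [-0.1, -0.5, -0.4]
finger_gap: 0.1
grip_force: 0.0
```

View pics/s2.png

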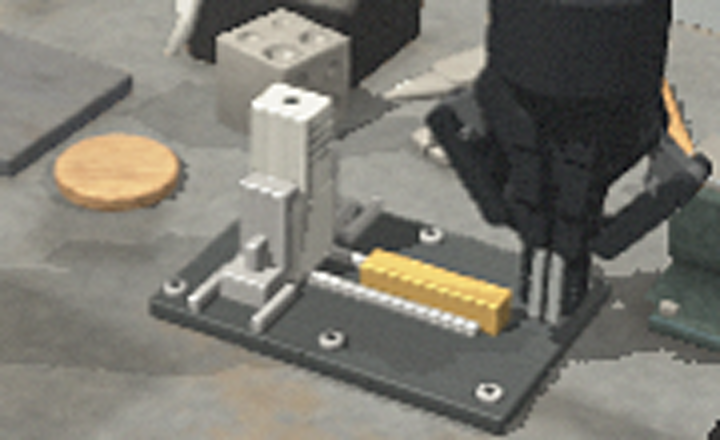

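The picture shows the shut fingers just behind the bar's end at (545,290), centred on the channel and clear of the vise.

```bash
python3 -m crank '0.6 0 3 0 0;0 0 3 0 0;0 0 0 0 0;0 3 0 0 0;0 3 0 0 0;0 3 0 0 0;0 3 0 0 0;0 3 0 0 0;0 3 0 0 0;0 3 0 0 0;0 0 0 0 0'; python3 -m crank '0 3 0 0 0;0 3 0 0 0;0 3 0 0 0;0 0 0 0 0'
```

```text
time_s: 4.05
tcp_pos: [491.9, 257.0, 18.2]
tcp_rot: [1.517, 2.751, 0.001]
force: [0.0, -0.7, 0.2]
finger_gap: 0.3
grip_force: 0.3
time_s: 4.45
tcp_pos: [499.7, 261.9, 18.2]
tcp_rot: [1.516, 2.75, 0.002]
force: [-1.1, 0.1, 0.3]
finger_gap: -0.4
grip_force: 0.1
```

```bash
for i in 1; do python3 -m crank '0 1 0 0 0;0 1 0 0 0;0 0 0 0 0' | grep -E "pos|force: \["; python3 -m crank '0 1 0 0 0;0 1 0 0 0;0 0 0 0 0' | grep -E "pos|force: \["; python3 -m crank '0 1 0 0 0;0 0 0 0 0'| grep -E "pos|force: \["; python3 -m crank '0 1 0 0 0;0 0 0 0 0'| grep -E "pos|force: \["; done
python3 - <<'E'
from h import *
from cell import r
n='scene';p=r.camera_params(n); im,d=r.camera(n)
np.savez(f'pics/s3.npz',im=im,d=d,**{k:np.array(v) for k,v in p.items()})
x=im[200:310,230:410,::-1]
cv2.imwrite('pics/s3.png',cv2.resize(x,None,fx=4,fy=4,interpolation=cv2.INTER_CUBIC))
f='pics/s3.npz';P=cloud(f);hsv=cv2.cvtColor(im,cv2.COLOR_RGB2HSV)
m=cv2.inRange(hsv,(18,110,120),(35,255,255)); m[:250]=0;m[290:]=0;m[:,:310]=0;m[:,365:]=0
q=P[m>0]; C=np.array([545.5,290.6]);a=.56
for g in ['s2','s3']:
    P=cloud(f'pics/{g}.npz');I=load(f'pics/{g}.npz')[0];hsv=cv2.cvtColor(I,cv2.COLOR_RGB2HSV)
    m=cv2.inRange(hsv,(18,110,120),(35,255,255)); m[:250]=0;m[290:]=0;m[:,:310]=0;m[:,365:]=0
    q=P[m>0]; q=q[(q[:,2]>14)&(q[:,2]<30)]; x=(q[:,:2]-C)@[np.cos(a),np.sin(a)]; print(g,len(x),np.percentile(x,[1,50,99]))
E
```

```text
tcp_pos: [500.4, 262.5, 18.1]
force: [-2.3, -0.8, 1.7]
tcp_pos: [502.5, 263.8, 18.1]
force: [-1.1, -0.8, 0.7]
tcp_pos: [503.2, 264.2, 18.1]
force: [-1.3, -0.7, 1.3]
tcp_pos: [504.1, 264.8, 18.2]
force: [-1.4, -0.3, 1.3]
s2 352 [-63.49562538 -30.60123108   5.00526661]
s3 310 [-38.18072939  -5.19811069  27.99366247]
```

```bash
python3 -m crank '0 1 0 0 0;0 0 0 0 0'| grep -E "pos|force: \["; python3 -m crank '0 1 0 0 0;0 0 0 0 0'| grep -E "pos|force: \[";python3 -m crank '0 1 0 0 0;0 0 0 0 0'| grep -E "pos|force: \["
```

```text
tcp_pos: [504.9, 265.3, 18.1]
force: [-1.2, -1.4, 2.1]
tcp_pos: [505.2, 265.5, 18.0]
force: [-3.4, -2.7, 2.7]
tcp_pos: [505.3, 265.5, 18.0]
force: [-5.0, -4.5, 5.1]
```

```bash
python3 -m crank '0 -2 0 0 0;0 -4 0 0 0;0 -6 0 0 0;0 -3 -15 0 0;0 0 -40 0 0;0 0 -45 0 1;0 20 -30 0 1;0 40 -5 0 1;0 40 0 0 1;0 12 0 0 1;0 0 0 0 1;0 0 0 0 1;0 0 0 0 1'
sed -i 's/C0=.*/C0=np.array([565,303])/' m.py
python3 - <<'E'
from h import *
from cell import r
s=r.observe(); print(s['tcp_pos'],s['tcp_rot'],s['time_s'],s['force'])
n='wrist';p=r.camera_params(n); im,d=r.camera(n)
np.savez(f'pics/w4.npz',im=im,d=d,**{k:np.array(v) for k,v in p.items()}); cv2.imwrite('pics/w4.png',im[:,:,::-1])
E
python3 m.py pics/w4.npz
```

```text
time_s: 7.4
tcp_pos: [587.0, 317.1, 152.7]
tcp_rot: [-1.516, -2.75, 0.003]
force: [-0.7, -0.2, -0.1]
finger_gap: 85.6
grip_force: 0.0
[586.95863813 317.14710574 152.70289887] [-1.51644463e+00 -2.75014040e+00  2.53231065e-03] 7.4 [-0.68100685 -0.17701878 -0.10926931]
plate z med 10.68512818635412
plate(outline, neck excluded?) [545.61914062 290.4206543 ] [179.3833313  124.27231598] 0.5603472694271115
bar [543.81469727 291.36703491] [67.82267761 16.86736107] 0.5622650783071048 z 26.20360915726269
neck top [587.35882568 317.7013855 ] [29.87660027 24.12784767] 0.5622647454119686 z 96.24629845751039
screws [[165.1, 168.5, 452.2, 291.4], [259.7, 168.8, 518.5, 332.7], [359.8, 169.0, 588.3, 376.5], [178.3, 282.1, 505.5, 206.3], [264.5, 282.3, 571.5, 247.7], [356.1, 282.5, 641.4, 291.5]]
tip [546.2 291. ]
```

View pics/w4.png

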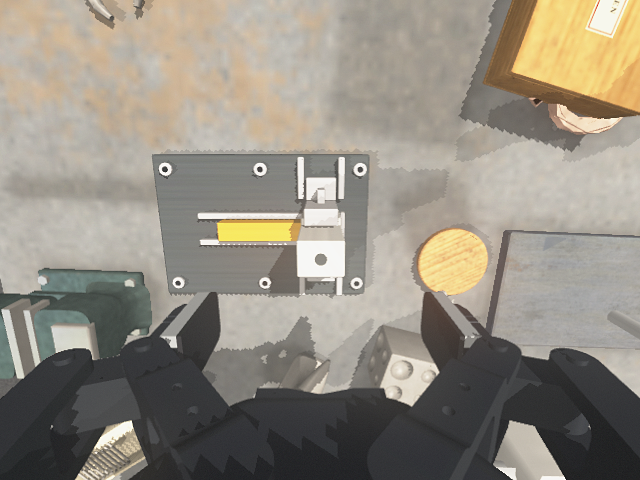

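The wrist view shows the bar flush with the block: the bar's rear is at jig x = -35, which puts its centre at about 0. The neck top is at (321,259), centred between the open fingers. The stand's tip is to the lower right, so I check its clearance in the seat frame.

```bash
python3 - <<'E'
from h import *
C=np.array([588,317]);a=.5605;R=np.array([[np.cos(a),np.sin(a)],[-np.sin(a),np.cos(a)]])
for f in ['scene0','side0','w4','w1']:
    P=cloud(f'pics/{f}.npz').reshape(-1,3); j=(P[:,:2]-C)@R.T
    for lo,hi in [(35,70),(70,100),(100,130),(130,170),(170,220),(220,300)]:
        k=(abs(j[:,0])<110)&(j[:,1]>-100)&(j[:,1]<110)&(P[:,2]>lo)&(P[:,2]<hi)&~((abs(j[:,0])<25)&(abs(j[:,1])<45))
        if k.sum()>3 and f[0]!='w': q=j[k]; print(f,lo,hi,k.sum(),np.round([q.min(0),q.max(0)]).tolist(),'nearest',np.round(q[np.argmin(np.abs(q).max(1))]))
E
```

```text
scene0 35 70 37 [[54.0, -100.0], [76.0, -95.0]] nearest [ 59. -95.]
scene0 70 100 26 [[70.0, -28.0], [81.0, -22.0]] nearest [ 70. -28.]
scene0 100 130 78 [[66.0, -39.0], [75.0, -18.0]] nearest [ 66. -26.]
scene0 130 170 165 [[65.0, -63.0], [89.0, -27.0]] nearest [ 65. -27.]
scene0 170 220 442 [[56.0, -63.0], [110.0, -38.0]] nearest [ 56. -53.]
side0 35 70 12 [[55.0, -100.0], [65.0, -96.0]] nearest [ 59. -96.]
side0 70 100 22 [[69.0, -33.0], [80.0, -24.0]] nearest [ 69. -24.]
side0 100 130 48 [[66.0, -39.0], [72.0, -24.0]] nearest [ 66. -28.]
side0 130 170 133 [[66.0, -64.0], [86.0, -31.0]] nearest [ 66. -36.]
side0 170 220 409 [[55.0, -68.0], [110.0, -41.0]] nearest [ 55. -52.]
```

```bash
python3 - <<'E'
from h import *
for f,T,a in [('s2',(474.3,245.2,24.8),.5605),('scene0',(674.6,0,230.5),.0),('side0',(674.6,0,230.5),.0)]:
    R=np.array([[np.cos(a),np.sin(a)],[-np.sin(a),np.cos(a)]])
    P=cloud(f'pics/{f}.npz').reshape(-1,3); j=(P[:,:2]-T[:2])@R.T; h=P[:,2]-T[2]
    print(f)
    for lo in range(0,180,15):
        k=(np.abs(j)<100).all(1)&(h>lo)&(h<=lo+15)
        if k.sum()>3: q=j[k]; print(lo,k.sum(),np.round(np.percentile(q,[1,99],axis=0)).tolist())
E
```

```text
s2
0 467 [[-86.0, -86.0], [89.0, 13.0]]
15 276 [[-76.0, -86.0], [12.0, 13.0]]
30 339 [[-96.0, -95.0], [17.0, 14.0]]
45 884 [[-97.0, -97.0], [34.0, 15.0]]
60 342 [[-51.0, -53.0], [47.0, 19.0]]
75 432 [[-62.0, -6.0], [58.0, 20.0]]
90 507 [[-62.0, -11.0], [57.0, 22.0]]
105 370 [[-44.0, -6.0], [38.0, 21.0]]
120 174 [[-39.0, -5.0], [34.0, 39.0]]
135 380 [[-39.0, -5.0], [30.0, 39.0]]
150 374 [[-39.0, -5.0], [28.0, 40.0]]
165 502 [[-39.0, -17.0], [32.0, 39.0]]
scene0
0 17 [[-52.0, -13.0], [48.0, 9.0]]
15 135 [[-59.0, -13.0], [46.0, 11.0]]
30 169 [[-60.0, -11.0], [54.0, 13.0]]
45 172 [[-74.0, -11.0], [67.0, 14.0]]
60 323 [[-77.0, -12.0], [72.0, 17.0]]
75 418 [[-75.0, -14.0], [70.0, 19.0]]
90 416 [[-74.0, -11.0], [67.0, 20.0]]
105 418 [[-73.0, -10.0], [62.0, 18.0]]
120 215 [[-41.0, -20.0], [14.0, 38.0]]
135 310 [[-41.0, -21.0], [17.0, 38.0]]
150 314 [[-41.0, -22.0], [15.0, 38.0]]
165 338 [[-40.0, -30.0], [19.0, 37.0]]
side0
0 22 [[-51.0, -9.0], [44.0, 8.0]]
15 269 [[-58.0, -12.0], [55.0, 11.0]]
30 338 [[-58.0, -12.0], [55.0, 10.0]]
45 299 [[-70.0, -14.0], [67.0, 10.0]]
60 887 [[-76.0, -17.0], [72.0, 11.0]]
75 1032 [[-74.0, -17.0], [70.0, 13.0]]
90 1081 [[-72.0, -20.0], [68.0, 11.0]]
105 1178 [[-70.0, -19.0], [65.0, 11.0]]
120 421 [[-39.0, -38.0], [19.0, 10.0]]
135 880 [[-39.0, -38.0], [21.0, 15.0]]
150 938 [[-39.0, -38.0], [21.0, 14.0]]
165 1314 [[-39.0, -38.0], [28.0, 23.0]]
```

```bash
python3 -m crank '2 0.6 0 0.002 0.55;0 0 0 0 0.55;0 0 0 0 0.55;0 0 15 0 0.55;0 0 25 0 0.55;0 0 15 0 0.55;0 0 0 0 0.55'; 
```

```text
time_s: 8.15
tcp_pos: [585.1, 318.6, 93.7]
tcp_rot: [-1.518, -2.746, 0.01]
force: [-1.6, -0.9, -0.7]
finger_gap: 47.2
grip_force: 0.0
```

```bash
python3 -m crank '0 1 10 0 0.55;0 0 10 0 0.55;0 0 8 0 0.55;0 0 4 0 0.55;0 0 0 0 0.55;0 0 0 0 0.55'
python3 - <<'E'
from h import *
from cell import r
s=r.observe();T=s['tcp_pos'];print(s['joint_pos'],s['joint_velocities'])
d=np.array(T[:2])-[587.36,317.7];a=.5605;print(d@[np.cos(a),np.sin(a)],d@[-np.sin(a),np.cos(a)],T[2])
E
```

```text
time_s: 8.75
tcp_pos: [588.9, 320.7, 66.3]
tcp_rot: [1.52, 2.749, 0.0]
force: [-0.6, -0.3, 0.1]
finger_gap: 46.7
grip_force: 0.0
[ 4.61454707e-01  3.93970742e-01  1.75488385e+00  9.92258374e-06
  9.92383551e-01 -9.95324135e-02] [ 0.0011323  -0.0051186  -0.00919766  0.00182707  0.00042358  0.00163177]
2.898569196828901 1.6767883962733612 66.3333093635927
```

```bash
for i in 1 2 3; do python3 -m crank '0 0 0 0 0.55' | sed -n 2,3p; done
python3 - <<'E'
from h import *
from cell import r
n='wrist';p=r.camera_params(n); im,d=r.camera(n)
np.savez(f'pics/w5.npz',im=im,d=d,**{k:np.array(v) for k,v in p.items()}); cv2.imwrite('pics/w5.png',im[:,:,::-1])
E
```

```text
tcp_pos: [589.2, 320.8, 66.8]
tcp_rot: [1.519, 2.749, 0.001]
tcp_pos: [589.2, 320.8, 66.8]
tcp_rot: [1.519, 2.749, 0.001]
tcp_pos: [589.0, 320.7, 66.6]
tcp_rot: [1.519, 2.749, 0.001]
```

View pics/w5.png

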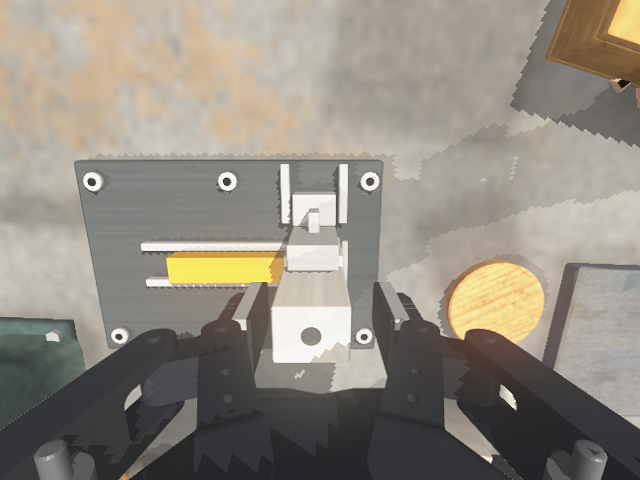

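The wrist view shows the neck (hole at (311,336)) between the fingers but about 9 px left of the tool's centre line (column 320). That is about 3 mm and agrees with the pose reading, so I shift by that much and go down to grip height.

```bash
python3 -m crank '0 -1.3 2 0 0.55;0 -1.3 2 0 0.55;0 0 1.5 0 0.55;0 0 0 0 0.55;0 0 0 0 0.55'
python3 - <<'E'
from h import *
from cell import r
s=r.observe();T=s['tcp_pos']
d=np.array(T[:2])-[587.36,317.7];a=.5605;print(d@[np.cos(a),np.sin(a)],d@[-np.sin(a),np.cos(a)],T[2])
E
```

```text
time_s: 9.6
tcp_pos: [586.5, 319.2, 60.4]
tcp_rot: [-1.52, -2.749, 0.0]
force: [0.1, -0.7, -0.5]
finger_gap: 46.9
grip_force: 0.0
0.005012864718649479 1.7117359826618848 60.4485519209013
```

```bash
python3 -m crank '0 0.3 0 0 0.4;0 0 0 0 0.35;0 0 0 0 0.2;0 0 0 0 0.2;0 0 0 0 0.2;0 0 0 0 0.2' 30
```

```text
time_s: 10.2
tcp_pos: [586.6, 319.2, 60.6]
tcp_rot: [-1.519, -2.749, 0.001]
force: [-2.5, -1.5, 2.1]
finger_gap: 29.7
grip_force: 30.1
```

```bash
python3 -m crank '1.2 0 -0.25 0 0.2;1.2 0 -0.25 0 0.2;1.2 0 -0.25 0 0.2;0 0 0 0 0.2'; python3 -m crank '1.2 0 -0.2 0 0.2;1.2 0 -0.2 0 0.2;1.2 0 -0.2 0 0.2;0 0 0 0 0.2'
```

```text
time_s: 10.6
tcp_pos: [585.7, 320.9, 60.8]
tcp_rot: [1.518, 2.748, -0.002]
force: [3.3, -5.5, -2.0]
finger_gap: 29.6
grip_force: 30.2
time_s: 11.0
tcp_pos: [584.0, 323.4, 61.4]
tcp_rot: [1.517, 2.748, -0.003]
force: [3.9, -7.1, -1.9]
finger_gap: 29.4
grip_force: 30.1
```

```bash
python3 -m crank '1.2 0 -0.2 0 0.2;1.2 0 -0.15 0 0.2;1.2 0 -0.15 0 0.2;1.2 0 -0.1 0 0.2;1.2 0 -0.1 0 0.2;0 0 0 0 0.2'
cat > st.py <<'E'
from h import *
from cell import r
import sys
tag=sys.argv[1]; s=r.observe();T=s['tcp_pos']
C=np.array([545.6,290.45]);a=.5605;R=np.array([[np.cos(a),np.sin(a)],[-np.sin(a),np.cos(a)]])
print('tcp jig',R@(np.array(T[:2])-C),T[2],'F jig',R@s['force'][:2],s['force'][2])
n='scene';p=r.camera_params(n); im,d=r.camera(n)
np.savez(f'pics/{tag}.npz',im=im,d=d,**{k:np.array(v) for k,v in p.items()})
cv2.imwrite(f'pics/{tag}.png',cv2.resize(im[200:310,230:410,::-1],None,fx=4,fy=4,interpolation=cv2.INTER_CUBIC))
E
python3 st.py s6
```

```text
time_s: 11.6
tcp_pos: [580.8, 328.4, 62.1]
tcp_rot: [1.517, 2.748, -0.003]
force: [3.2, -6.3, -2.4]
finger_gap: 29.6
grip_force: 30.0
tcp jig [50.02252917 13.45617343] 62.079717620488445 F jig [-0.63710507 -7.00198934] -2.3683914469573972
```

View pics/s6.png

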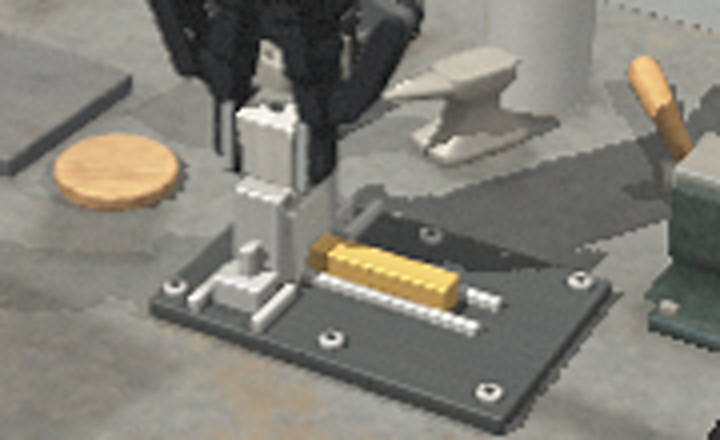

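The picture shows the block tilted towards the +y keeper, which has been pushed out (keeper top at about (262,185)). The bar is in place. Next I rock back through upright and over to the -y side.

```bash
python3 -m crank '-1.5 0 0.1 0 0.2;-1.5 0 0.1 0 0.2;-1.5 0 0.2 0 0.2;-1.5 0 0.2 0 0.2;-1.5 0 0.3 0 0.2;-1.5 0 0.3 0 0.2;-1.5 0 0.4 0 0.2;-1.5 0 0.4 0 0.2;0 0 0 0 0.2'; python3 -m crank '-1.2 0 -0.25 0 0.2;-1.2 0 -0.25 0 0.2;-1.2 0 -0.25 0 0.2;-1.2 0 -0.2 0 0.2;0 0 0 0 0.2';python3 -m crank '-1.2 0 -0.2 0 0.2;-1.2 0 -0.2 0 0.2;-1.2 0 -0.2 0 0.2;-1.2 0 -0.2 0 0.2;0 0 0 0 0.2'; python3 st.py s7
```

```text
time_s: 12.55
tcp_pos: [585.1, 322.3, 61.4]
tcp_rot: [-1.519, -2.747, -0.003]
force: [-3.9, 4.1, 2.2]
finger_gap: 30.0
grip_force: 30.6
time_s: 13.05
tcp_pos: [587.5, 318.5, 62.1]
tcp_rot: [-1.519, -2.747, -0.003]
force: [-4.2, 5.1, -0.2]
finger_gap: 29.7
grip_force: 30.4
time_s: 13.55
tcp_pos: [589.8, 314.8, 62.9]
tcp_rot: [-1.518, -2.746, -0.003]
force: [-5.0, 6.7, 1.5]
finger_gap: 29.6
grip_force: 30.4
tcp jig [50.37219757 -2.88900017] 62.86541446482491 F jig [-0.70914507  8.36208439] 1.4593396609743312
```

```bash
python3 -m crank '-1.2 0 0 0 0.2;-1.2 0 0 0 0.2;-1.2 0 0 0 0.2;-1.2 0 0 0 0.2;0 0 0 0 0.2'; python3 st.py s8; python3 - <<'E'
from h import *
C=np.array([588,317]);a=.5605;R=np.array([[np.cos(a),np.sin(a)],[-np.sin(a),np.cos(a)]])
P=cloud('pics/s8.npz').reshape(-1,3);Z=cloud('pics/scene0.npz').reshape(-1,3)
j=(P[:,:2]-C)@R.T
for lo,hi in [(10,40),(51,58),(58,75),(75,100)]:
    k=(abs(j[:,0])<14)&(abs(j[:,1])<40)&(P[:,2]>lo)&(P[:,2]<hi); print(lo,k.sum(),np.round(np.percentile(j[k][:,1],[2,50,98]),1))
E
```

```text
time_s: 14.1
tcp_pos: [592.3, 310.9, 63.4]
tcp_rot: [-1.518, -2.746, -0.003]
force: [-7.1, 6.2, 3.1]
finger_gap: 29.6
grip_force: 30.9
tcp jig [50.42114664 -7.53272225] 63.37713382805017 F jig [-2.76440973  9.04511394] 3.095881627665461
10 182 [-36.6  31.2  39.6]
51 81 [-7.4 28.  34.7]
58 183 [ 3.5  7.6 33.9]
75 225 [-17.6   3.    7.4]
```

View pics/s8.png

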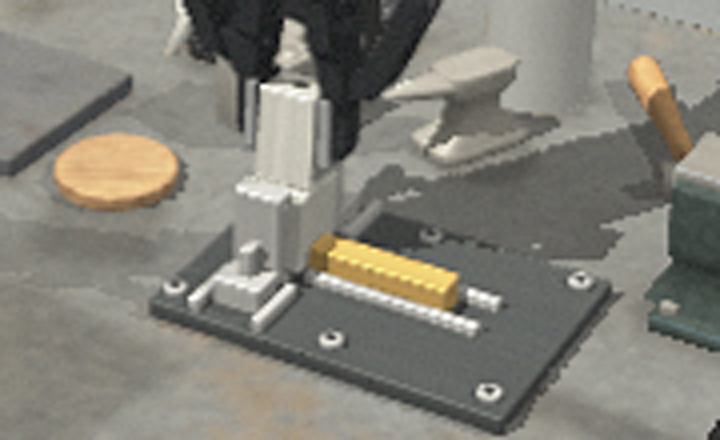

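The picture shows the block tilted to -y with the +y keeper standing clear of it, and the bar undisturbed. Next I bring it back upright, ease the grip so that it settles flat, and regrip.

```bash
python3 -m crank '1.6 0 0 0 0.2;1.6 0 0.1 0 0.2;1.6 0 0.1 0 0.2;1.6 0 0.2 0 0.2;1.6 0 0.2 0 0.2;1.6 0 0.3 0 0.2;1.6 0 0.4 0 0.2;2 0 0.4 0 0.2;0 0 0 0 0.2' 30; python3 -m crank '0 0 0 0 0.38;0 0 0 0 0.38;0 0 0 0 0.38;0 0 0 0 0.38'; python3 st.py s9
python3 - <<'E'
from h import *
from cell import r
n='wrist';p=r.camera_params(n); im,d=r.camera(n)
np.savez(f'pics/w9.npz',im=im,d=d,**{k:np.array(v) for k,v in p.items()})
a=cv2.resize(im[150:400,200:420,::-1],(528,600));b=cv2.imread('pics/s9.png')[60:340,200:472]
cv2.imwrite('pics/m9.png',np.hstack([a,cv2.resize(b,(272,280))[:, :] if 0 else cv2.copyMakeBorder(cv2.resize(b,(272,280)),0,320,0,0,cv2.BORDER_CONSTANT)]))
E
```

```text
time_s: 15.05
tcp_pos: [588.1, 317.7, 61.5]
tcp_rot: [1.518, 2.747, -0.002]
force: [1.3, -6.4, 2.7]
finger_gap: 29.9
grip_force: 30.8
time_s: 15.45
tcp_pos: [586.8, 319.7, 60.8]
tcp_rot: [-1.52, -2.75, -0.001]
force: [-0.1, -0.6, -0.0]
finger_gap: 32.3
grip_force: 0.0
tcp jig [50.41689401  2.83955255] 60.76283819572564 F jig [-0.40360645 -0.49150729] -0.0070160440539384136
```

View pics/m9.png

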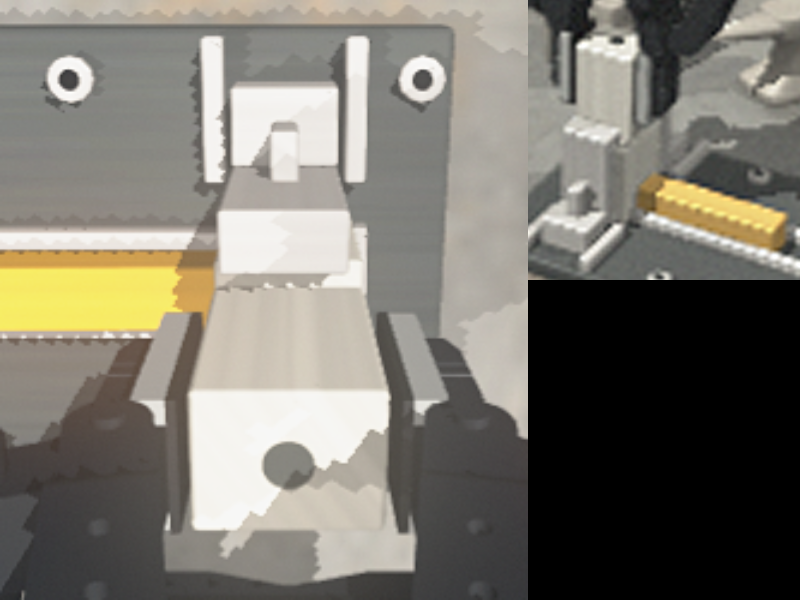

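The composite shows the block upright between the eased pads (hole at (288,465)), with a clear gap to the +y keeper's nose at (283,240). I measure the keeper travel before lifting.

```bash
python3 - <<'E'
from h import *
C=np.array([545.6,290.45]);a=.5605;R=np.array([[np.cos(a),np.sin(a)],[-np.sin(a),np.cos(a)]])
for f in ['w9','w4','w1']:
    P=cloud(f'pics/{f}.npz'); im=load(f'pics/{f}.npz')[0]; j=(P[...,:2]-C)@R.T-[50,0]
    for nm,lo,hi in [('keeper tops',59,66),('neck top',93,99)]:
        for s in ((1,-1) if lo==59 else (0,)):
            k=(abs(j[...,0])<(10 if s else 18))&(j[...,1]*s>=(8 if s else 0))&(abs(j[...,1])<45)&(P[...,2]>lo)&(P[...,2]<hi)&(im.min(-1)>70)
            if k.sum()>5: print(f,nm,s,k.sum(),np.round(np.percentile(j[k],[2,50,98],axis=0),1).tolist(),np.median(P[k][:,2]))
E
```

```text
w9 keeper tops 1 1601 [[-9.6, 12.8], [-0.2, 24.7], [9.7, 31.7]] 62.68040691866727
w9 neck top 0 5554 [[-16.2, -9.7], [0.3, 3.0], [17.1, 13.3]] 96.25606110858635
w4 keeper tops 1 591 [[-9.8, 11.9], [-0.0, 19.3], [9.8, 26.1]] 62.67747474911411
w4 keeper tops -1 27 [[-9.2, -25.4], [0.1, -24.9], [9.2, -24.5]] 62.579864609558996
w4 neck top 0 1782 [[-14.4, -11.0], [-0.0, 0.9], [14.1, 12.0]] 96.2600821819375
w1 keeper tops 1 386 [[-9.8, 11.8], [-0.3, 19.4], [9.6, 26.1]] 62.70574625940267
w1 keeper tops -1 89 [[-9.2, -25.8], [-0.1, -23.9], [9.8, -22.3]] 62.62141717659108
w1 neck top 0 1135 [[-14.9, -11.2], [-0.3, 0.9], [14.0, 11.9]] 96.21957200299767
```

```bash
python3 - <<'E'
from h import *
from cell import r
n='side';p=r.camera_params(n); im,d=r.camera(n)
np.savez(f'pics/side9.npz',im=im,d=d,**{k:np.array(v) for k,v in p.items()})
C=np.array([545.6,290.45]);a=.5605;R=np.array([[np.cos(a),np.sin(a)],[-np.sin(a),np.cos(a)]])
for f in ['side0','side9','scene0','s9']:
    P=cloud(f'pics/{f}.npz'); j=(P[...,:2]-C)@R.T-[50,0]
    for nm,s,lo,hi in [('Rtop',-1,58,66),('Rface',-1,40,60),('Ltop',1,58,66),('Lface',1,40,60)]:
        k=(abs(j[...,0])<11)&(j[...,1]*s>8)&(abs(j[...,1])<45)&(P[...,2]>lo)&(P[...,2]<hi)
        if k.sum()>2: print(f,nm,k.sum(),np.round(np.percentile(j[k][:,1],[2,50,98]),1))
cv2.imwrite('pics/side9.png',cv2.resize(np.hstack([load('pics/side0.npz')[0][195:275,285:365,::-1],im[195:275,285:365,::-1]]),None,fx=5,fy=5,interpolation=cv2.INTER_CUBIC))
E
```

```text
side0 Rtop 71 [-24.9 -17.2  -9.3]
side0 Rface 56 [-25.3 -23.7  -9.3]
side0 Ltop 7 [22.4 25.3 28.6]
side9 Rtop 74 [-30.  -21.8  -8.2]
side9 Rface 88 [-30.3 -28.3  -8.3]
scene0 Ltop 87 [11.4 21.7 29.1]
scene0 Lface 94 [11.4 27.1 29.9]
s9 Ltop 97 [12.1 23.4 34.2]
s9 Lface 107 [14.3 31.9 34.6]
```

View pics/side9.png

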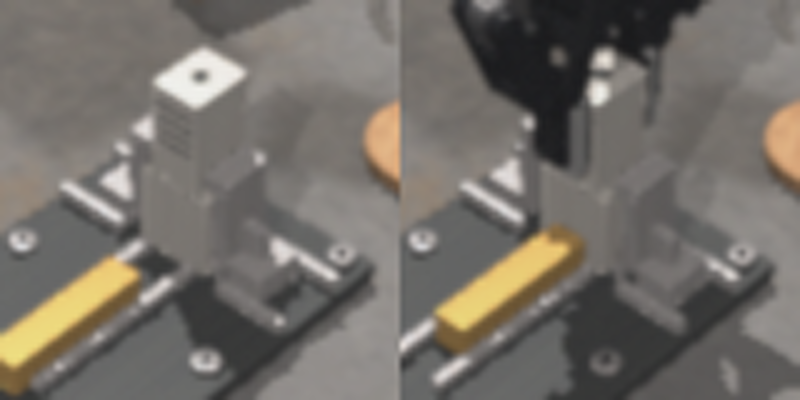

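Both keepers are back about 5 to 5.5 mm and the bar still touches the block. One more, slightly wider rock each way gives more margin.

```bash
python3 -m crank '0 0 0 0 0.2;0 0 0 0 0.2;0 0 0 0 0.2;1.5 0 -0.3 0 0.2;1.5 0 -0.3 0 0.2;1.5 0 -0.3 0 0.2;1.5 0 -0.3 0 0.2;1.5 0 -0.2 0 0.2;1.5 0 -0.2 0 0.2;1.5 0 -0.2 0 0.2;1.5 0 -0.1 0 0.2;1.5 0 -0.1 0 0.2;1.5 0 0 0 0.2;0 0 0 0 0.2' 30; python3 -m crank '-1.5 0 0 0 0.2;-1.5 0 0.1 0 0.2;-1.5 0 0.1 0 0.2;-1.5 0 0.2 0 0.2;-1.5 0 0.2 0 0.2;-1.5 0 0.2 0 0.2;-1.5 0 0.3 0 0.2;-1.5 0 0.3 0 0.2;-1.5 0 0.3 0 0.2;-1.5 0 0.3 0 0.2;0 0 0 0 0.2'; python3 -m crank '-1.5 0 -0.3 0 0.2;-1.5 0 -0.3 0 0.2;-1.5 0 -0.3 0 0.2;-1.5 0 -0.3 0 0.2;-1.5 0 -0.2 0 0.2;-1.5 0 -0.2 0 0.2;-1.5 0 -0.2 0 0.2;-1.5 0 -0.1 0 0.2;-1.2 0 0 0 0.2;-1 0 0 0 0.2;0 0 0 0 0.2'
```

```text
time_s: 17.0
tcp_pos: [580.1, 330.0, 62.6]
tcp_rot: [1.517, 2.747, -0.003]
force: [3.5, -6.8, -0.7]
finger_gap: 29.7
grip_force: 30.3
time_s: 18.1
tcp_pos: [585.8, 321.1, 61.4]
tcp_rot: [-1.519, -2.747, -0.002]
force: [-3.7, 4.2, 3.3]
finger_gap: 29.9
grip_force: 31.0
time_s: 19.2
tcp_pos: [593.0, 309.7, 63.1]
tcp_rot: [-1.519, -2.746, -0.003]
force: [-3.9, 6.4, 2.1]
finger_gap: 30.0
grip_force: 31.0
```

Back upright, settle and regrip, with a keeper check from both fixed views.

```bash
python3 -m crank '1.5 0 0 0 0.2;1.5 0 0 0 0.2;1.5 0 0.1 0 0.2;1.5 0 0.2 0 0.2;1.5 0 0.2 0 0.2;1.5 0 0.2 0 0.2;1.5 0 0.3 0 0.2;1.5 0 0.3 0 0.2;1.5 0 0.3 0 0.2;0.7 0 0.3 0 0.2;0 0 0 0 0.2;0 0 0 0 0.38;0 0 0 0 0.38;0 0 0 0 0.38;0 0 0 0 0.38'
python3 - <<'E'
from h import *
from cell import r
C=np.array([545.6,290.45]);a=.5605;R=np.array([[np.cos(a),np.sin(a)],[-np.sin(a),np.cos(a)]])
s=r.observe();print(R@(np.array(s['tcp_pos'][:2])-C),s['force'])
for n in ['side','scene','wrist']:
    p=r.camera_params(n); im,d=r.camera(n); f=f'pics/{n}10.npz'
    np.savez(f,im=im,d=d,**{k:np.array(v) for k,v in p.items()})
    P=cloud(f); j=(P[...,:2]-C)@R.T-[50,0]
    for nm,s,lo,hi in [('R',-1,40,66),('L',1,40,66)]:
        k=(abs(j[...,0])<11)&(j[...,1]*s>8)&(abs(j[...,1])<45)&(P[...,2]>lo)&(P[...,2]<hi)
        if k.sum()>2: print(n,nm,k.sum(),np.round(np.percentile(j[k][:,1],[2,50,98]),1))
    hsv=cv2.cvtColor(im,cv2.COLOR_RGB2HSV); k=(cv2.inRange(hsv,(15,110,60),(35,255,255))>0)&(P[...,2]>14)&(P[...,2]<30)&(abs(j[...,1])<14)&(j[...,0]<0)
    print(n,'bar x',np.percentile(j[k][:,0],[1,50,99])+50)
    k=(P[...,2]>93)&(P[...,2]<99)&(abs(j)<18).all(-1)&(im.min(-1)>120); 
    if k.sum(): print('neck top y',np.percentile(j[k],[2,98],axis=0))
E
```

```text
time_s: 20.7
tcp_pos: [586.7, 319.6, 60.7]
tcp_rot: [-1.519, -2.75, -0.0]
force: [-0.4, 0.6, 0.3]
finger_gap: 32.2
grip_force: 0.0
[50.32263496  2.86704766] [-0.4148962   0.5570796   0.25701198]
side R 148 [-30.3 -24.5  -8.5]
side L 6 [26.7 29.7 33.8]
side bar x [-37.37046865  -5.44253724  31.20414171]
neck top y [[-12.92523416 -10.02442435]
 [ 12.31126009   9.54055592]]
scene L 190 [11.7 32.2 36.3]
scene bar x [-37.50573967  -5.59718936  30.3637953 ]
neck top y [[-14.58178169  -9.81443101]
 [ 11.7882365   15.97006602]]
wrist L 2816 [12.7 25.5 33.4]
wrist bar x [-34.24560465  -2.36447332  31.95130818]
neck top y [[-13.70702426  -9.78396537]
 [ 14.94590463  13.23716524]]
```

```bash
python3 -m crank '0 0 0 0 0.2;0 0 0 0 0.2;0 0 0 0 0.2;0 0 0 0 0.2;0 0 -1 0 0.2;0 0 -2 0 0.2;0 0 -2 0 0.2;0 0 -2 0 0.2;0 0 -2 0 0.2;0 0 0 0 0.2' 50; python3 -m crank '0 0 -4 0 0.2;0 0 -6 0 0.2;0 0 -8 0 0.2;0 0 -8 0 0.2;0 0 -8 0 0.2;0 0 -8 0 0.2;0 0 -8 0 0.2;0 0 -6 0 0.2;0 0 -4 0 0.2;0 0 -2.5 0 0.2;0 0 -1 0 0.2;0 0 0 0 0.2;0 0 0 0 0.2;0 0 0 0 0.2'; python3 st.py s11
```

```text
time_s: 21.85
tcp_pos: [587.1, 319.4, 70.1]
tcp_rot: [1.519, 2.749, 0.001]
force: [0.5, -0.2, -3.6]
finger_gap: 29.5
grip_force: 50.1
time_s: 23.25
tcp_pos: [586.6, 319.2, 132.8]
tcp_rot: [-1.519, -2.749, 0.001]
force: [-0.3, -0.8, -3.4]
finger_gap: 29.3
grip_force: 50.1
tcp jig [49.9678174   2.56455816] 132.75117767309234 F jig [-0.65129753 -0.48659147] -3.3986930535944064
```

```bash
python3 - <<'E'
from h import *
from cell import r
C=np.array([545.6,290.45]);a=.5605;R=np.array([[np.cos(a),np.sin(a)],[-np.sin(a),np.cos(a)]])
t=[]
for n in ['side','scene']:
    p=r.camera_params(n); im,d=r.camera(n); f=f'pics/{n}12.npz'
    np.savez(f,im=im,d=d,**{k:np.array(v) for k,v in p.items()})
    P=cloud(f); j=(P[...,:2]-C)@R.T-[50,0]
    k=(abs(j[...,0])<25)&(abs(j[...,1])<25)&(P[...,2]>68)&(P[...,2]<130)&(im.min(-1)>90)
    q=np.c_[j[k],P[k][:,2]];print(n,k.sum(),np.round(np.percentile(q,[1,50,99],axis=0),1).tolist())
    hsv=cv2.cvtColor(im,cv2.COLOR_RGB2HSV); k=(cv2.inRange(hsv,(15,110,60),(35,255,255))>0)&(P[...,2]>14)&(P[...,2]<30)&(abs(j[...,1])<14)&(j[...,0]<0)
    print(n,'bar x',np.percentile(j[k][:,0],[1,50,99])+50)
    v,u=(200,290) if n=='side' else (180,245)
    t.append(cv2.resize(im[150:270,250:350,::-1] if n=='side' else im[170:290,255:355,::-1],(400,480),interpolation=cv2.INTER_CUBIC))
cv2.imwrite('pics/f12.png',np.hstack(t))
E
```

```text
side 462 [[-17.5, -15.6, 83.2], [-14.5, -9.4, 107.1], [12.4, 18.5, 129.3]]
side bar x [-37.43846106  -4.74858216  31.9218343 ]
scene 551 [[-17.5, -13.8, 83.3], [-8.8, 16.8, 107.2], [13.9, 21.4, 129.5]]
scene bar x [-37.52009119  -5.28995778  30.8271306 ]
```

View pics/f12.png

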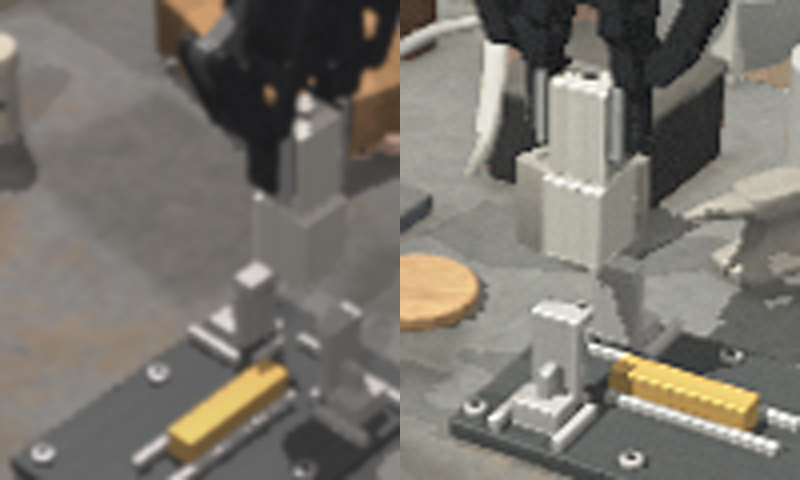

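The two views show the block upright in the grip, with its underside at about z = 82.5 mm, 20 mm above the keeper tops. Both keepers are back and the bar hasn't moved. I hand in.

```bash
python3 -c "
from cell import r
print(r.sign_off())"
```

```text
the job is handed in; nothing more can be done
None
```

I handed the job in at about 23 s: the bar is registered against the block, rocking the block pushed both keepers back (about 7 mm and 5 mm), and it is held upright over its seat about 2 cm above the keeper tops, though no verdict came back.

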